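# Tip used paint tubes through the flap of the waste box

## Robot

A 6-joint arm with a two-finger parallel gripper is mounted at the origin on a cart in front of the work surface, level with it; the furniture and walls round the work are solid. World frame = base frame: x ahead of the robot, y to its left, z up, the work surface at z = 0. Lengths are in mm, angles in rad, forces in N, time in s.
With the tool pointing down it reaches from about 275 to 1000 mm from the base axis. Payload 8.4 kg.
Tool frame: the origin (TCP) lies on the mounting face of the last link; the fingertips stand 173 mm ahead of it and the grasp point (between the pads) lies 155 mm ahead of it; z points along the fingers, y is the line along which they close (so a half turn about z gives the same grasp; the last joint's range is limited). The gripper opens to 85 mm and grips with 20 to 120 N. Pads are 22 mm wide; open, the fingers measure 114 mm over their backs; the gripper's body (76 mm by 85 mm) begins 54 mm behind the grasp point. The pads swing forward as they close: fully open they stand 13 mm farther back than shut.
Start: joints at [1.187, 0.353, 1.633, -0, 1.155, -0.002], TCP at [232.869, 580.001, 404.681] pointing down, gripper open.
Joint ranges: [-2.63, 2.63], [-0.92, 2.1], [0.06, 2.66], [-1.3, 4.44], [0, 2.69], [-3.02, 3.02]. Speed limits (rad/s): [2.22, 2.22, 2.79, 3.14, 3.14, 3.14].

## Interface

Orientations are given as [roll, pitch, yaw] about the fixed x, y, z axes, in that order (R = Rz(yaw) Ry(pitch) Rx(roll)).
In Python, from rig import r gives the robot as it stands.
- The arm moves only by the tool apply_moves, never from a script. Its argument "deltas" is a list of rows, each an object with "claw": the gripper command: -1 is fully open, 1 is shut, values between are in proportion; "delta_pos": the shift along the tool's x, y, z in cm, a list of three; "yaw": the turn about the tool's z in rad. In form: [{"claw": claw, "delta_pos": [tx, ty, tz], "yaw": yaw}, ...]. A call has 1 to 8 rows; each row shifts and turns the commanded pose from where the row before left it, along the tool's axes as they then stand; what a row does not reach is not made up. A row lasts 1/8 s, in which the tool goes at most 62.5 mm and 10.7 degrees, less where a joint would pass 70% of its speed; a pose out of reach is approached as far as the arm can. A call with a gripper value outside its range is refused whole. The fingers move at their own pace and stop on an object; "grip_force" is the grip in N (left out, the last holds). Time passes only in rows, so rows that do not move let the fingers close. It gives the time, the measured TCP pose, the force, the opening and the grip force at its end, in the units of the state.
- r.sense(): the state, without advancing time (a new reading comes with each control period).
- r.grab_frame(name): name is "scene" or "side" or "wrist"; returns a dict with "img" (480x640x3 uint8, blue, green, red), "z_map" (480x640 float32, mm along the optical axis (not along the pixel's ray), 0 where there is no reading), "fx", "fy", "cx", "cy" (pixels), "dist" ([k1, k2, p1, p2, k3] as OpenCV has them; the pictures are not rectified), "eye" and "rotation" of the camera in the world; the wrist camera has in their place "T_tool_cam" (4x4, takes a point from camera to tool coordinates, whose origin is the TCP and whose axes are the flange's). Camera axes: x right, y up, looking along -z (the intrinsics and any distortion apply to the point x, -y, -z); pixel columns grow to the right and rows downward; lengths in mm; the calibration is good to about 2 mm. A picture is of the moment at which its call begins: read the wrist's pose just before it.
- r.sign_off(): hands the job in; it is judged then, once.
The state is a dict: "clock": time; "qpos": joint angles; "qvel": joint speeds; "joint_efforts": joint torques, N m; "eef_pos": TCP position; "tcp_rot": TCP orientation; "contact_force": force on the tool from outside, world axes, zero at the start; "wrist_torque": the same for the moment, N m; "opening": opening from 0.0 (shut) to 1.0 (fully open); "grasp_force": force on a finger pad.
Only numpy, scipy, OpenCV 4.12 (cv2) and the standard library are available. Lean on these libraries where they do the work, as an engineer would, in place of code of your own. Each camera call takes 0.05 s, during which the arm holds its last target. There are 200 camera calls.

## Task

Clear the used paint tubes away: pick the tray up by its wooden grip and carry it over without losing a tube, push its open lip in past the yellow flap of the green waste box, then tip it so that all three tubes slide off through the slot into the box. Draw the tray out again so that the flap swings shut, and set the empty tray back down flat on the table and let go. Do not touch the tubes with the gripper, and do not knock the things standing round about out of their places.

Things in the scene. Friction and masses are not known exactly. Their poses are not given: they have to be found in the camera images.
- tray: Loose aluminium tray, 0.18 kg, 190 mm (x) by 120 mm (y); origin centre of underside, z up. Floor 4 mm thick. -x end: open pouring lip. Side walls 16 mm high at the lip, 36 mm from 75 mm behind it; rear wall 36 mm. A wooden grip plate on two uprights bridges it at x = +35 mm: 14 mm thick (x), 112 mm long (y), z = 89 to 135 mm; take it from above, fingers closing along the tray's x.
- tray_lip (a point): Middle of the tray's pouring lip: the tray's x = -95 mm, y = 0, z = 2 mm; its axes are the tray's.
- tray_grip (a point): Point in the wooden grip plate of the tray: the tray's x = +35 mm, y = 0, z = 115 mm (20 mm below the plate's top edge, on its mid-plane); its axes are the tray's.
- waste_box: Green waste box fixed to the table, 210 mm deep (x), 180 mm wide (y); origin centre of underside. In its front, the -x face (x = -105 mm), a slot 152 mm wide from the sill at z = 85 mm to z = 185 mm. Its roof slopes from z = 203 mm at the front to 153 mm at the back. Walls 5 mm, hollow, floor at z = 5 mm.
- slot (a point): Middle of the sill (lower edge) of the slot in the front face of the waste box: box x = -105 mm, y = 0, z = 85 mm; its axes are those of the box, so +x points into the box.
- flap (a joint): Yellow one-way flap that closes the slot, 146 mm wide, 96 mm high, hinged along its top edge (box x = -101 mm, z = 184 mm). Hanging shut = 0 rad; it swings only inwards, to 1.45 rad; a very light push (under 1 N) opens it and it falls shut by itself.
- tube_0: Blue-banded paint tube, squeezed, 24 x 126 x 18 mm, cap end along its +y; origin at the middle of its underside. It lies lengthwise on the tray, cap end towards the lip, and slides on the tray once the tray leans 18 to 26 degrees (freely at 35 to 45 degrees).
- tube_1: Red-banded paint tube, squeezed, 30 x 123 x 23 mm, cap end along its +y; origin at the middle of its underside. It lies lengthwise on the tray, cap end towards the lip, and slides on the tray once the tray leans 18 to 26 degrees (freely at 35 to 45 degrees).
- tube_2: Ochre-banded paint tube, squeezed, 22 x 118 x 17 mm, cap end along its +y; origin at the middle of its underside. It lies lengthwise on the tray, cap end towards the lip, and slides on the tray once the tray leans 18 to 26 degrees (freely at 35 to 45 degrees).
- glue_bottle: Bystander: white bottle, 70 mm across, 182 mm high; origin under its centre.
- water_cup: Bystander: white cup, 72 mm across, 87 mm high; origin under its centre.
- wood_box: Bystander: open wooden box with two compartments, 68 x 140 x 62 mm; origin under its centre.
- red_pot: Bystander: small white pot with a red band, 36 mm across, 41 mm high; origin under its centre.
- blue_pot: Bystander: small white pot with a blue band, 36 mm across, 41 mm high; origin under its centre.
- eraser: Bystander: eraser in a blue sleeve, 18 x 42 x 12 mm, lying near the front edge; origin under its centre.

How it is judged (in metres and radians):
On the way, in this order (a step that is already met when the one before it is completed fails the run):
1. the tray's lip has pushed the flap open (over 0.3 rad) and stands inside the slot (x of tray_lip in the frame of waste_box between -0.1 and 0.1 m and y of tray_lip in the frame of waste_box between -0.08 and 0.08 m and z of tray_lip in the frame of waste_box between 0.02 and 0.185 m and value of joint flap above 0.3 rad), for 0.1 s.
2. all three tubes are inside the waste box (x of tube_0 in the frame of waste_box between -0.09 and 0.105 m and y of tube_0 in the frame of waste_box between -0.088 and 0.088 m and z of tube_0 in the frame of waste_box between -0.01 and 0.085 m and x of tube_1 in the frame of waste_box between -0.09 and 0.105 m and y of tube_1 in the frame of waste_box between -0.088 and 0.088 m and z of tube_1 in the frame of waste_box between -0.01 and 0.085 m and x of tube_2 in the frame of waste_box between -0.09 and 0.105 m and y of tube_2 in the frame of waste_box between -0.088 and 0.088 m and z of tube_2 in the frame of waste_box between -0.01 and 0.085 m), for 0.2 s.
At the end, for the whole second after the job is handed in: All three tubes lie at rest inside the waste box, below its sill; the flap hangs shut (under 0.1 rad); the tray stands flat on the table (leaning under 0.08 rad, underside within 8 mm of the table top), at rest (all of step 2 and value of joint flap below 0.1 rad and angle between tray's own z axis and vertical below 0.08 rad and height (world z) of tray between -0.006 and 0.008 m and linear speed of tray below 0.02 m/s and linear speed of each of tube_0, tube_1, tube_2 below 0.03 m/s); the robot touches nothing.
It fails at once if a bystander (bottle, cup, wooden box, pots, eraser) moved more than 30 mm (distance of any of glue_bottle, water_cup, wood_box, red_pot, blue_pot, eraser from where it was at the start of the episode above 0.03 m).
It fails at once if the gripper's fingers touched a tube (contact force between the fingers and tube_0 above 0.5 N or contact force between the fingers and tube_1 above 0.5 N or contact force between the fingers and tube_2 above 0.5 N).
It also fails if it takes over 61 s, if anything falls off the work surface, if the arm or the gripper's body presses on something with over 40 N, if the wrist force passes 120 N, or if a joint passes its speed limit or range.

## Working session

There is one attempt and no reset: what is moved stays moved. The work goes in short steps, Python scripts to look and compute and a tool call to move; the robot and the scene stay as the last step left them, time stands still between calls to the robot, and variables do not carry over. Pictures are saved under pics/ and viewed, at most 10 in all, crops included, and the job is handed in when it is done.

Besides the shell and the picture viewer there is one more tool, called after "Request:" as name(argument=value, ...), one argument or row to a line, values as JSON. apply_moves: Moves the arm, as the interface text tells. Its arguments: {"type":"object","properties":{"deltas":{"type":"array"},"grip_force":{"type":"number"}},"required":["deltas"]}

```bash
ls -a; mkdir -p pics; python3 - <<'E'
from rig import r
import cv2,numpy as np
print({k:np.round(v,3).tolist() for k,v in r.sense().items()})
for n in("scene","side"):
    f=r.grab_frame(n); cv2.imwrite(f"pics/{n}0.png",f["img"]); np.savez(f"{n}0.npz",**f)
    print(n,f["eye"],np.round(f["rotation"],3).tolist(),f["fx"],f["cx"],f["cy"],f["dist"])
E
```

```text
.
..
pics
{'clock': 0.0, 'qpos': [1.187, 0.354, 1.634, 0.0, 1.155, -0.002], 'qvel': [0.001, 0.002, -0.002, 0.001, -0.001, 0.001], 'joint_efforts': [-0.002, -60.521, -34.208, -0.0, 0.009, 0.0], 'eef_pos': [232.733, 579.783, 403.946], 'tcp_rot': [-3.14, -0.0, 2.76], 'contact_force': [0.71, -0.34, -0.208], 'wrist_torque': [0.035, 0.024, 0.005], 'grasp_force': 0.0, 'opening': 0.999}
scene [-240.90570683 -828.14096322  808.29459035] [1.049, 0.014, -0.788] 567.5967116019519 314.638554424553 238.0925572164486 [-0.01509879  0.          0.          0.          0.        ]
side [ 168.22912401 -727.84695313  662.08594234] [1.013, 0.023, -0.504] 445.3578513801836 313.9063521226374 241.9297773758976 [-0.04153219  0.          0.          0.          0.        ]
```

View pics/scene0.png

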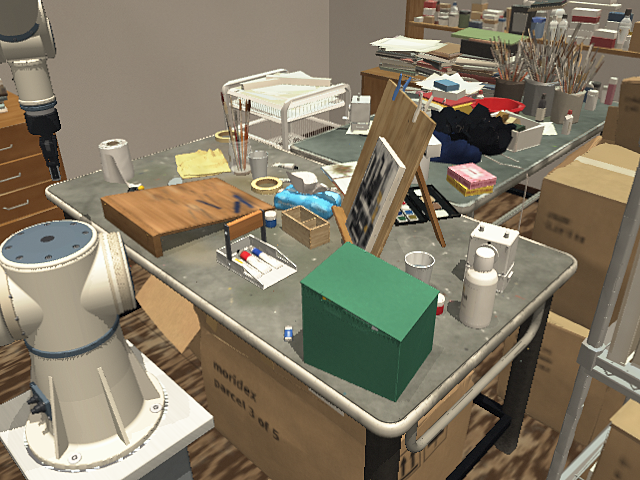

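View pics/side0.png

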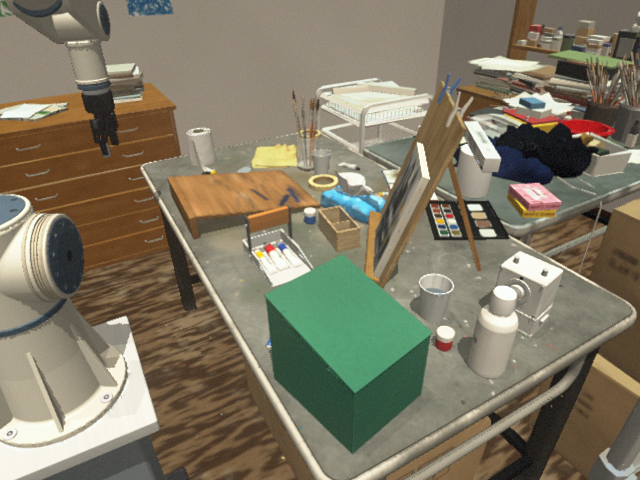

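The scene view shows the tray at about (255,265) with its wooden grip at (247,222). The lip points toward the green box at (368,320), and the easel is behind at (385,190). The side view shows the same layout, with the grip at (268,222).

```bash
cat > h.py <<'E'
import numpy as np,cv2
from scipy.spatial.transform import Rotation as R
def pts(f,world=None):
    K=np.array([[f["fx"],0,f["cx"]],[0,f["fy"],f["cy"]],[0,0,1.]])
    v,u=np.mgrid[:480,:640]
    n=cv2.undistortPoints(np.stack([u.ravel(),v.ravel()],1).astype(float)[:,None],K,np.array(f["dist"],float)).reshape(480,640,2)
    z=f["z_map"]; c=np.stack([n[...,0]*z,-n[...,1]*z,-z],-1)
    P=c@R.from_euler('xyz',f["rotation"]).as_matrix().T+f["eye"]; P[z==0]=np.nan
    return P
E
python3 - <<'E'
from h import *
np.set_printoptions(precision=1,suppress=True)
for n,roiG,roiT in(("scene",(215,200,280,245),(210,235,300,290)),("side",(240,195,300,245),(240,235,320,295))):
    f=np.load(n+"0.npz"); P=pts(f); hsv=cv2.cvtColor(f["img"],cv2.COLOR_BGR2HSV); H,S,V=cv2.split(hsv)
    print("==",n)
    def sel(m,roi=None):
        if roi: k=np.zeros_like(m); k[roi[1]:roi[3],roi[0]:roi[2]]=m[roi[1]:roi[3],roi[0]:roi[2]]; m=k
        q=P[m]; return q[~np.isnan(q[:,0])]
    g=sel((H>4)&(H<20)&(S>120),roiG); g=g[(g[:,2]>92)&(g[:,2]<133)]
    print("grip n",len(g),"med",np.median(g,0),"rect",cv2.minAreaRect(g[:,:2].astype(np.float32)))
    u,s,v=np.linalg.svd(g-g.mean(0),full_matrices=False); print("plane n",v[2],"long",v[0],g.min(0),g.max(0))
    b=sel((H>65)&(H<90)&(S>100),(200,230,460,460))
    # roof / faces
    b=b[b[:,2]>5]
    print("box",len(b),"range",b.min(0),b.max(0)); 
    print("box rect",cv2.minAreaRect(b[:,:2].astype(np.float32)),cv2.boxPoints(cv2.minAreaRect(b[:,:2].astype(np.float32))).tolist())
    hi=b[b[:,2]>199.5]; print("front top",hi.mean(0),hi.min(0),hi.max(0))
    k=np.zeros(P.shape[:2],bool);k[roiT[1]:roiT[3],roiT[0]:roiT[2]]=1
    for c,m in dict(red=((H<6)|(H>172))&(S>130),blue=(H>100)&(H<125)&(S>110),ochre=(H>18)&(H<32)&(S>110)).items():
        q=sel(m&k&(V>60)); q=q[(q[:,2]>0)&(q[:,2]<60)]
        if len(q)>3: print(c,len(q),np.median(q,0),cv2.minAreaRect(q[:,:2].astype(np.float32)))
    q=P[k]; q=q[(q[:,2]>-10)]; m=(np.isfinite(q[:,0]))&(q[:,2]>30)&(q[:,2]<40); print("wall tops",cv2.boxPoints(cv2.minAreaRect(q[m][:,:2].astype(np.float32))).tolist())
f=np.load("scene0.npz");cv2.imwrite("pics/c.png",np.hstack([cv2.resize(f["img"][190:300,200:310],None,fx=3.6,fy=3.6),cv2.resize(np.load("side0.npz")["img"][190:300,230:340],None,fx=3.6,fy=3.6)]))
E
```

```text
== scene
grip n 509 med [532.5 206.1 114.1] rect ((536.0750732421875, 210.10887145996094), (116.46063995361328, 22.100034713745117), 0.10451319068670273)
plane n [-0.   1.  -0.1] long [-1. -0.  0.] [477.9 199.   92.3] [594.3 221.2 132.9]
box 14302 range [ 362.4 -382.9    5. ] [696.5 -30.9 205.3]
box rect ((558.19580078125, -223.40846252441406), (408.05450439453125, 241.18539428710938), 23.723669052124023) [[322.8919982910156, -195.09173583984375], [419.9271545410156, -415.8961486816406], [793.4996337890625, -251.72518920898438], [696.4644775390625, -30.9207763671875]]
front top [ 446.1 -166.1  201.3] [ 362.4 -197.5  199.5] [ 538.3 -139.2  205.3]
red 59 [528.7 219.6  20.8] ((543.6025390625, 226.57391357421875), (57.79206466674805, 24.701419830322266), 27.147371292114258)
blue 42 [565.5 214.4  17. ] ((568.9471435546875, 216.84609985351562), (35.899269104003906, 19.896352767944336), 65.27700805664062)
ochre 15 [506.  215.7  15.7] ((480.1009521484375, 190.16299438476562), (138.8963623046875, 18.759021759033203), 45.541744232177734)
wall tops [[471.5279235839844, 127.1083984375], [594.224
[... 619 characters left out ...]
0.25531005859375], [1005.3673095703125, 58.2696533203125]]
front top [ 447.9 -168.5  201. ] [ 365.8 -195.3  199.5] [ 539.1 -142.8  203.7]
red 49 [532.3 214.7  21.5] ((535.2782592773438, 215.25161743164062), (24.949617385864258, 21.40896224975586), 86.88919830322266)
blue 28 [568.  210.8  17.8] ((569.6903076171875, 209.6912841796875), (20.9395694732666, 13.324000358581543), 85.89398193359375)
ochre 35 [501.7 207.8  16.5] ((503.1050109863281, 205.61688232421875), (15.16067123413086, 27.631423950195312), 0.15969909727573395)
wall tops [[475.33673095703125, 129.41180419921875], [594.2832641601562, 129.34402465820312], [594.3659057617188, 274.3340759277344], [475.41937255859375, 274.40185546875]]
```

View pics/c.png

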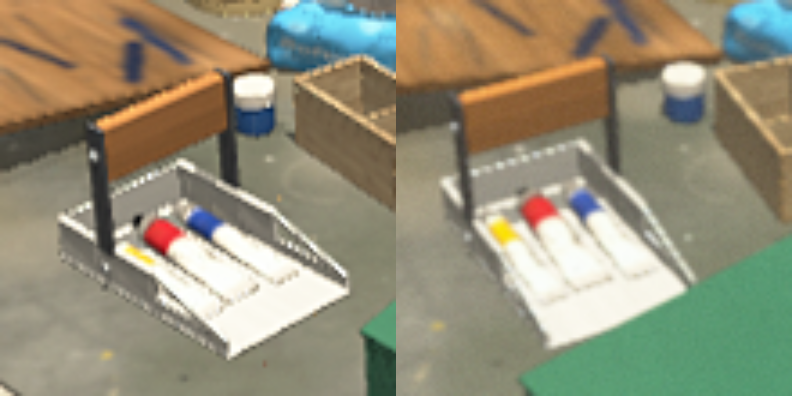

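The crop shows the tray with its long axis along world y, lip toward -y, the dark uprights flush with the side walls, and the three tubes side by side. The measured grip is about (536, 213, 115). The rows give no tilt directly, so I'll check in free space how the arm behaves at its reach limit.

Request:
apply_moves(
  deltas=[
    {"claw":-1,"delta_pos":[0,0,-6],"yaw":0},
    {"claw":-1,"delta_pos":[0,0,-6],"yaw":0},
    {"claw":-1,"delta_pos":[0,0,-6],"yaw":0},
    {"claw":-1,"delta_pos":[0,0,-6],"yaw":0},
    {"claw":-1,"delta_pos":[0,0,-6],"yaw":0},
    {"claw":-1,"delta_pos":[0,0,-6],"yaw":0},
    {"claw":-1,"delta_pos":[0,0,-6],"yaw":0},
    {"claw":-1,"delta_pos":[0,0,-6],"yaw":0},
  ],
)

```text
clock: 1.1
eef_pos: [232.7, 579.5, 886.5]
tcp_rot: [3.142, 0.0, 2.76]
contact_force: [0.2, 1.4, 0.4]
opening: 0.997
grasp_force: 0.0
```

```bash
python3 - <<'E'
from rig import r
import numpy as np
from h import *
print({k:np.round(v,3).tolist() for k,v in r.sense().items()})
np.set_printoptions(precision=1,suppress=True)
for n in("scene","side"):
    f=np.load(n+"0.npz"); P=pts(f); H,S,V=cv2.split(cv2.cvtColor(f["img"],cv2.COLOR_BGR2HSV))
    m=((H>65)&(H<90)&(S>100)).astype(np.uint8)
    c=max(cv2.findContours(m,0,2)[0],key=cv2.contourArea); k=np.zeros_like(m);cv2.drawContours(k,[c],-1,1,-1);k=cv2.erode(k,np.ones((3,3)))
    b=P[(k>0)];b=b[np.isfinite(b[:,0])]; t=b[b[:,2]>155]
    for i in range(4):
        A=np.c_[t[:,:2],np.ones(len(t))]; co,*_=np.linalg.lstsq(A,t[:,2],rcond=None); t=t[abs(A@co-t[:,2])<3]
    g=-co[:2]/np.hypot(*co[:2]); print(n,"slope",np.hypot(*co[:2]),"box +x dir",g,"yaw",np.arctan2(g[1],g[0]))
    l=np.array([-g[1],g[0]]); a=t[:,:2]@g; w=t[:,:2]@l; q=np.percentile
    print("along",q(a,[.2,99.8]),"across",q(w,[.2,99.8]))
    ac=(q(a,.2)+q(a,99.8))/2;wc=(q(w,.2)+q(w,99.8))/2; print("center",ac*g+wc*l,"rect",cv2.minAreaRect(t[:,:2].astype(np.float32)))
    # everything standing: coarse occupancy
E
```

```text
{'clock': 1.1, 'qpos': [1.187, 0.321, 0.668, -0.0, 2.152, -0.002], 'qvel': [0.001, 0.421, -1.616, -0.0, 1.191, -0.001], 'joint_efforts': [0.011, -65.195, -27.912, 0.0, -1.545, -0.0], 'eef_pos': [232.68, 579.474, 886.474], 'tcp_rot': [3.142, 0.0, 2.76], 'contact_force': [0.194, 1.374, 0.402], 'wrist_torque': [0.028, -0.041, -0.012], 'grasp_force': 0.0, 'opening': 0.997}
scene slope 0.2289752422769761 box +x dir [ 0.1 -1. ] yaw -1.4253707708992787
along [220.7 426.1] across [338.8 512.4]
center [ 468.  -258.3] rect ((468.938232421875, -260.9731750488281), (177.08912658691406, 210.82135009765625), 10.459566116333008)
side slope 0.23949594024629334 box +x dir [ 0.2 -1. ] yaw -1.3675565126768072
along [252.4 449.8] across [321.7 496. ]
center [ 471.3 -261.3] rect ((472.0975646972656, -263.02008056640625), (177.09825134277344, 203.4857635498047), 11.97206974029541)
```

Request:
apply_moves(
  deltas=[
    {"claw":-1,"delta_pos":[0,0,-6],"yaw":0},
    {"claw":-1,"delta_pos":[0,0,-6],"yaw":0},
    {"claw":-1,"delta_pos":[0,0,-6],"yaw":0},
  ],
)

```text
clock: 1.48
eef_pos: [210.4, 523.7, 1013.5]
tcp_rot: [-3.036, -0.0, 2.76]
contact_force: [-41.9, -104.6, 20.9]
opening: 1.002
grasp_force: 0.0
```

```bash
python3 - <<'E'
from rig import r
import numpy as np
s=r.sense();print(np.round(s["qpos"],3),np.round(s["eef_pos"],1),np.round(s["tcp_rot"],3),s["clock"])
E
```

```text
[ 1.186  0.498  0.058  0.     2.691 -0.003] [ 210.4  523.7 1013.5] [-3.036 -0.     2.76 ] 1.475
```

The arm tilted by about 0.1 rad, but q3 and q5 are at their stops. I'll back off at once and see whether the tilt persists.

Request:
apply_moves(
  deltas=[
    {"claw":-1,"delta_pos":[0,0,3],"yaw":0},
    {"claw":-1,"delta_pos":[0,0,5],"yaw":0},
    {"claw":-1,"delta_pos":[0,0,5],"yaw":0},
  ],
)

```text
clock: 1.85
eef_pos: [204.8, 510.1, 904.2]
tcp_rot: [-3.046, -0.0, 2.76]
contact_force: [1.2, 0.6, 0.8]
opening: 0.999
grasp_force: 0.0
```

```bash
python3 - <<'E'
from rig import r
import numpy as np
s=r.sense();print(np.round(s["qpos"],3),np.round(s["eef_pos"],1),np.round(s["tcp_rot"],3),s["clock"],s["contact_force"])
E
```

```text
[ 1.186  0.215  0.772  0.     2.251 -0.003] [204.8 510.1 904.2] [-3.046 -0.     2.76 ] 1.85 [1.21484441 0.58177204 0.83027193]
```

The tilt persists: the fingers point slightly toward -y, about 5°. It's harmless here, since it will only hold the lip slightly up while carrying.

Plan:
1. Grip the plate near its top edge.
2. Enter the slot high, so the side walls bear on the slot's upper edge.
3. Move forward and up with a light grip, so the tray pivots lip-down in the jaws.

Next I'll work out the approach.

```bash
cat >> h.py <<'E'
def goto(s,grasp,az,L=155):
    """print tool-frame delta (cm) and yaw to put grasp point at grasp, tool y azimuth az (rad)"""
    M=R.from_euler('xyz',s["tcp_rot"]).as_matrix(); p=np.array(s["eef_pos"])
    d=np.array(grasp)-(p+L*M[:,2]); a=np.arctan2(M[1,1],M[0,1])
    e=(az-a+np.pi/2)%np.pi-np.pi/2
    print("toolz",M[:,2].round(3),"grasp now",(p+L*M[:,2]).round(1),"tool delta cm",(M.T@d/10).round(2),"yaw",round(-e,3), "clock",s["clock"],"F",np.round(s["contact_force"],1),"open",round(s["opening"],3))
E
python3 - <<'E'
from h import *
from rig import r
np.set_printoptions(precision=0,suppress=True,linewidth=200)
goto(r.sense(),(536.5,213,230),np.pi/2)
print(r.sense()["qpos"])
Z=np.full((16,20),-1.)
for n in("scene","side"):
    P=pts(np.load(n+"0.npz")).reshape(-1,3);P=P[np.isfinite(P[:,0])]
    i=((P[:,1]+400)//50).astype(int);j=((P[:,0]-200)//40).astype(int);ok=(i>=0)&(i<16)&(j>=0)&(j<20)&(P[:,2]<700)
    np.maximum.at(Z,(i[ok],j[ok]),P[ok,2])
print("cols x from",np.arange(200,1000,40))
for k in range(15,-1,-1): print(-400+50*k,Z[k])
E
```

```text
toolz [-0. -0. -1.] grasp now [199. 496. 750.] tool delta cm [-42.  -9.  53.] yaw -0.382 clock 1.85 F [1. 1. 1.] open 0.999
[ 1.  0.  1.  0.  2. -0.]
cols x from [200 240 280 320 360 400 440 480 520 560 600 640 680 720 760 800 840 880 920 960]
350 [671.  -1.  -1.   3.  71.  69.  64.  58.  53.  47.  41.  34.  27.  23.  54. 121. 109. 105.  -1.  12.]
300 [ -1.  -1.  -1.   3.   3.   2.   4.   4.   5.   3.   3.   4.  43.  43.  50. 122.  97. 102.  -1.  13.]
250 [ -1.  -1.  -1.   3.   4.   3.  40.  38.  37.  39.   3.   4.  63.  65.  64. 109. 104.  87.  53.   3.]
200 [ -1.  -1.  -1.   3.   5.   4. 135. 137. 137. 136.   3.   3.  65.  -1.  63.  58. 100.  89.  53.  -1.]
150 [ -1.  -1.  -1.   4.   5.   3. 128. 137. 130. 136.   4.   4.  63.  60.  63.  69. 122. 214. 242.  -1.]
100 [ -1.  -1.  -1.   6.   4.   3.  36.  30.  12.  34.   3.   3.  65.  63.  70. 114. 218. 308. 395. 419.]
50 [ -1.  -1.  -1.   3.   3.   4.  21.  20.   8.  23.   5.   3.   3.  79. 171. 249. 299. 385. 421. 419.]
0 [ -1.  -1.  -1.   4.   4.   4.   3.   3.   3.   0.  -1.  -1.  68. 167. 254. 310. 391. 456. 456.  14.]
-50 [ -1.  -1.  -1.   3.   4.   3.   3.   3.  -0.  -1.  -1.  68. 156. 257. 309. 384. 419. 419. 171.   3.]
-100 [ -1.  -1.  -1.   4.  14.  13.   4.  -1.  -1.  -1.  -1. 124. 244. 309. 373. 420. 419. 252. 162.  46.]
-150 [ -1.  -1.  -1.   4.  14.  11.  -1. 204. 204.  -1.  -1. 158. 272. 370. 419. 456.   2. 159. 122.   5.]
-200 [ -1.  -1.  -1.   4. 205. 205. 205. 204. 203.  -1.  -1.  -1. 297. 419. 419.   3.   3.   3.   5.   2.]
-250 [ -1.  -1.  -1.   5. 199. 198. 196. 193. 191. 178.  -1.  -1.  88.  87.  88.   4. 135. 139. 139.  -1.]
-300 [ -1.  -1.  -1.   5. 186. 185. 184. 182. 180. 176.  -1.   2.  42.   4.   4.   2. 152. 152. 139.  -1.]
-350 [ -1.  -1.  -1.   5. 175. 174. 172. 169. 169. 166.   5.   5. 183. 183.  -1.   2. 140. 153. 139.   3.]
-400 [ -1.  -1.  -1.   4. 161. 162. 161. 158. 157. 153.   5.   4. 182. 184.   4.   5. 129.  35.   6.   5.]
```

Request:
apply_moves(
  deltas=[
    {"claw":-1,"delta_pos":[-4.2,-0.9,4],"yaw":0},
    {"claw":-1,"delta_pos":[-4.2,-0.9,4],"yaw":0},
    {"claw":-1,"delta_pos":[-4.2,-0.9,4],"yaw":0},
    {"claw":-1,"delta_pos":[-4.2,-0.9,4],"yaw":0},
    {"claw":-1,"delta_pos":[-4.2,-0.9,4],"yaw":0},
    {"claw":-1,"delta_pos":[-4.2,-0.9,4],"yaw":0},
    {"claw":-1,"delta_pos":[-4.2,-0.9,4],"yaw":0},
    {"claw":-1,"delta_pos":[-4.2,-0.9,4],"yaw":0},
  ],
)

```text
clock: 2.85
eef_pos: [479.3, 289.1, 592.5]
tcp_rot: [-3.044, -0.001, 2.76]
contact_force: [-0.2, 1.3, -0.2]
opening: 1.006
grasp_force: 0.0
```

Request:
apply_moves(
  deltas=[
    {"claw":-1,"delta_pos":[0,0,0],"yaw":-0.13},
    {"claw":-1,"delta_pos":[0,0,0],"yaw":-0.13},
    {"claw":-1,"delta_pos":[0,0,0],"yaw":-0.12},
    {"claw":-1,"delta_pos":[0,0,0],"yaw":0},
  ],
)

```text
clock: 3.35
eef_pos: [478.5, 290.3, 593.6]
tcp_rot: [-3.051, -0.037, 3.137]
contact_force: [0.4, -0.1, 0.1]
opening: 0.996
grasp_force: 0.0
```

```bash
python3 - <<'E'
from h import *
from rig import r
s=r.sense(); goto(s,(536.5,213,200),np.pi/2); print(np.round(s["qpos"],3),np.round(s["tcp_rot"],3))
f=r.grab_frame("wrist"); cv2.imwrite("pics/w1.png",f["img"])
M=np.eye(4);M[:3,:3]=R.from_euler('xyz',s["tcp_rot"]).as_matrix();M[:3,3]=s["eef_pos"]
T=M@f["T_tool_cam"]; d=dict(f); d["eye"]=T[:3,3]; d["rotation"]=R.from_matrix(T[:3,:3]).as_euler('xyz'); P=pts(d)
H,S,V=cv2.split(cv2.cvtColor(f["img"],cv2.COLOR_BGR2HSV))
q=P[(P[...,2]>125)&(P[...,2]<145)&(abs(P[...,0]-536)<90)&(abs(P[...,1]-213)<40)]
print("plate top",len(q),np.median(q,0).round(1),cv2.minAreaRect(q[:,:2].astype(np.float32)))
q=P[(P[...,2]>31)&(P[...,2]<40)&(abs(P[...,0]-536)<90)&(abs(P[...,1]-180)<120)]
print("rims",cv2.minAreaRect(q[:,:2].astype(np.float32)))
np.savez("w1.npz",P=P,img=f["img"])
E
```

```text
toolz [-0.037 -0.09  -0.995] grasp now [472.8 276.3 439.3] tool delta cm [-7.28 -4.14 24.15] yaw -0.001 clock 3.35 F [ 0.4 -0.1  0.1] open 0.996
[ 0.56   0.149  1.494 -0.057  1.579 -1.007] [-3.051 -0.037  3.137]
plate top 1482 [532.9 212.4 134.6] ((536.284912109375, 211.88995361328125), (120.4097671508789, 17.593839645385742), 0.43087753653526306)
rims ((536.2344970703125, 203.96780395507812), (134.5596160888672, 120.27439880371094), 89.91840362548828)
```

View pics/w1.png

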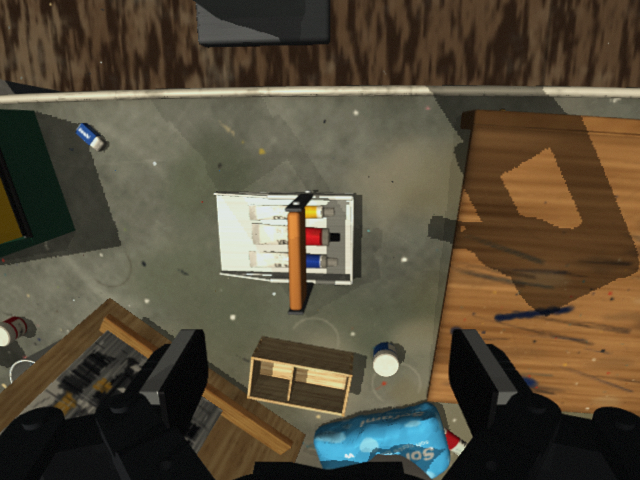

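The wrist view shows the tray square to the world axes, with the grip plate at (297,258). The tubes lie under it at rows 212, 237 and 261. The box front with the yellow flap edge is at the left, around (15,200), and the path is clear.

Request:
apply_moves(
  deltas=[
    {"claw":-1,"delta_pos":[-1.46,-0.84,4.8],"yaw":0},
    {"claw":-1,"delta_pos":[-1.46,-0.84,4.8],"yaw":0},
    {"claw":-1,"delta_pos":[-1.46,-0.84,4.8],"yaw":0},
    {"claw":-1,"delta_pos":[-1.46,-0.84,4.8],"yaw":0},
    {"claw":-1,"delta_pos":[-1.46,-0.84,4.8],"yaw":0},
    {"claw":-1,"delta_pos":[0,0,0],"yaw":0},
    {"claw":-1,"delta_pos":[0,0,0],"yaw":0},
  ],
)

```text
clock: 4.28
eef_pos: [543.0, 227.2, 357.6]
tcp_rot: [-3.052, -0.035, 3.137]
contact_force: [-0.5, -0.2, -0.2]
opening: 1.0
grasp_force: 0.0
```

```bash
python3 - <<'E'
from h import *
from rig import r
goto(r.sense(),(536.3,212,133),np.pi/2)
d=np.load("w1.npz");P=d["P"];H,S,V=cv2.split(cv2.cvtColor(d["img"],cv2.COLOR_BGR2HSV))
g=(H>60)&(H<95)&(S>90)&(P[...,1]<-50); q=P[g&(P[...,2]>190)]
print(len(q),q.min(0).round(),q.max(0).round())
# front edge: per x bin the max y of roof pts
xs=np.arange(360,560,10);e=[(x+5,np.percentile(q[(q[:,0]>=x)&(q[:,0]<x+10)][:,1],97)) for x in xs if ((q[:,0]>=x)&(q[:,0]<x+10)).sum()>8]
e=np.array(e);print(e.round(1).tolist())
v=cv2.fitLine(e.astype(np.float32),cv2.DIST_HUBER,0,.01,.01).ravel();print(v,"yaw",np.arctan2(-v[0],v[1])if v[1]<0 else np.arctan2(-v[0],v[1]))
y=(H>18)&(H<35)&(S>150)&(P[...,1]<-50)&(P[...,2]>60); q=P[y]; print("yellow",len(q),q.min(0).round(),q.max(0).round()); 
v=cv2.fitLine(q[:,:2].astype(np.float32),cv2.DIST_HUBER,0,.01,.01).ravel();print(v)
E
```

```text
toolz [-0.036 -0.089 -0.995] grasp now [537.5 213.4 203.3] tool delta cm [-0.13  0.49  7.02] yaw -0.002 clock 4.275 F [-0.5 -0.2 -0.2] open 1.0Traceback (most recent call last):
  File "<stdin>", line 6, in <module>
    return umr_minimum(a, axis, None, out, keepdims, initial, where)
ValueError: zero-size array to reduction operation minimum which has no identity
```

Request:
apply_moves(
  deltas=[
    {"claw":-1,"delta_pos":[-0.1,0.25,3.5],"yaw":0},
    {"claw":-1,"delta_pos":[0,0.25,3.5],"yaw":0},
    {"claw":-1,"delta_pos":[0,0,0],"yaw":0},
    {"claw":1,"delta_pos":[0,0,0],"yaw":0},
    {"claw":1,"delta_pos":[0,0,0],"yaw":0},
    {"claw":1,"delta_pos":[0,0,0],"yaw":0},
    {"claw":1,"delta_pos":[0,0,0],"yaw":0},
    {"claw":1,"delta_pos":[0,0,0],"yaw":0},
  ],
  grip_force=80,
)

```text
clock: 5.28
eef_pos: [541.6, 225.9, 287.5]
tcp_rot: [-3.054, -0.035, 3.138]
contact_force: [-3.2, 1.8, 9.7]
opening: 0.149
grasp_force: 78.0
```

```bash
python3 - <<'E'
from h import *
from rig import r
s=r.sense();goto(s,(536.3,212,133),np.pi/2);print(s["grasp_force"],s["contact_force"],s["wrist_torque"])
d=np.load("w1.npz");P=d["P"];H,S,V=cv2.split(cv2.cvtColor(d["img"],cv2.COLOR_BGR2HSV))
b=np.zeros(H.shape,bool);b[95:260,0:78]=1
for n,m in(("green",(H>55)&(H<100)&(S>60)),("yellow",(H>15)&(H<38)&(S>120))):
    m=m&b; q=P[m]; q=q[np.isfinite(q[:,0])]
    print(n,m.sum(),len(q),(np.percentile(q,[2,50,98],axis=0).round() if len(q) else 0))
    if n=="green":
        t=q[(q[:,2]>186)]
        c=cv2.minAreaRect(t[:,:2].astype(np.float32));print(c,cv2.boxPoints(c).round().tolist())
        e=[];
        for x in range(355,560,10):
            w=t[(t[:,0]>=x)&(t[:,0]<x+10)]
            if len(w)>5:e.append((x+5,np.percentile(w[:,1],98)))
        e=np.array(e,np.float32);print(e.round().tolist(),cv2.fitLine(e,cv2.DIST_HUBER,0,.01,.01).ravel())
    elif len(q)>9: print(cv2.fitLine(q[:,:2].astype(np.float32),cv2.DIST_HUBER,0,.01,.01).ravel())
E
```

```text
toolz [-0.035 -0.088 -0.996] grasp now [536.1 212.3 133.2] tool delta cm [-0.02 -0.03  0.02] yaw -0.001 clock 5.275 F [-3.2  1.8  9.7] open 0.149
78.0130556691438 [-3.19053779  1.78516647  9.73264757] [1.16210478 0.59368592 0.09125081]
green 6034 6007 [[ 372. -176.    3.]
 [ 459. -157.   46.]
 [ 537. -140.  120.]]
((0.0, 0.0), (0.0, 0.0), 0.0) [[0.0, 0.0], [0.0, 0.0], [0.0, 0.0], [0.0, 0.0]]Traceback (most recent call last):
  File "<stdin>", line 16, in <module>
cv2.error: OpenCV(4.12.0) /io/opencv/modules/imgproc/src/linefit.cpp:618: error: (-215:Assertion failed) npoints2 >= 0 || npoints3 >= 0 in function 'fitLine'
```

```bash
python3 - <<'E'
from h import *
d=np.load("w1.npz");P=d["P"];H,S,V=cv2.split(cv2.cvtColor(d["img"],cv2.COLOR_BGR2HSV))
b=np.zeros(H.shape,bool);b[95:260,0:78]=1
def fit(m,lo,hi):
    q=P[m&b]; q=q[np.isfinite(q[:,0])&(q[:,2]>lo)&(q[:,2]<hi)]
    v=cv2.fitLine(q[:,:2].astype(np.float32),cv2.DIST_HUBER,0,.01,.01).ravel(); n=np.array([v[1],-v[0]]); n*=-np.sign(n[1])
    a=q[:,:2]@v[:2]; lo_,hi_=np.percentile(a,[.5,99.5]); c0=v[2:]-v[:2]*(v[2:]@v[:2])
    print(len(q),"inward n",n,"yaw",np.arctan2(n[1],n[0]),"ends",(c0+v[:2]*lo_).round(1),(c0+v[:2]*hi_).round(1),"mid",(c0+v[:2]*(lo_+hi_)/2).round(1),"len",hi_-lo_,"rms",np.std(q[:,:2]@n))
fit((H>55)&(H<100)&(S>60),10,80)
fit((H>15)&(H<38)&(S>120),90,180)
E
```

```text
4961 inward n [ 0.20898467 -0.9779189 ] yaw -1.3602598 ends [ 368.4 -175.9] [ 537.  -139.9] mid [ 452.7 -157.9] len 172.417524590904 rms 6.618234667061218
795 inward n [ 0.2087389  -0.97797143] yaw -1.3605111 ends [ 451.6 -160.5] [ 523.8 -145.1] mid [ 487.7 -152.8] len 73.83513754875406 rms 0.8785567837685662
```

Request:
apply_moves(
  deltas=[
    {"claw":1,"delta_pos":[0,0,-2],"yaw":0},
    {"claw":1,"delta_pos":[0,0,-3],"yaw":0},
    {"claw":1,"delta_pos":[0,0,-4],"yaw":0},
    {"claw":1,"delta_pos":[0,0,-5],"yaw":0},
    {"claw":1,"delta_pos":[0,0,-3],"yaw":0},
    {"claw":1,"delta_pos":[0,0,0],"yaw":0},
  ],
)

```text
clock: 6.02
eef_pos: [547.7, 240.9, 457.2]
tcp_rot: [-3.053, -0.033, 3.138]
contact_force: [0.4, 0.8, -5.0]
opening: 0.144
grasp_force: 78.8
```

```bash
python3 - <<'E'
from h import *
from rig import r
s=r.sense();goto(s,(536.3,212,133),np.pi/2);print(s["grasp_force"],s["contact_force"],s["wrist_torque"])
f=r.grab_frame("side"); cv2.imwrite("pics/s2.png",cv2.resize(f["img"][100:340,180:420],None,fx=2.4,fy=2.4))
E
```

```text
toolz [-0.033 -0.088 -0.996] grasp now [542.6 227.3 302.8] tool delta cm [ 0.07 -0.03 17.06] yaw -0.0 clock 6.025 F [ 0.4  0.8 -5. ] open 0.144
78.78948211669922 [ 0.41582386  0.78421337 -4.99618886] [ 0.21018796 -0.02300181 -0.00172204]
```

View pics/s2.png

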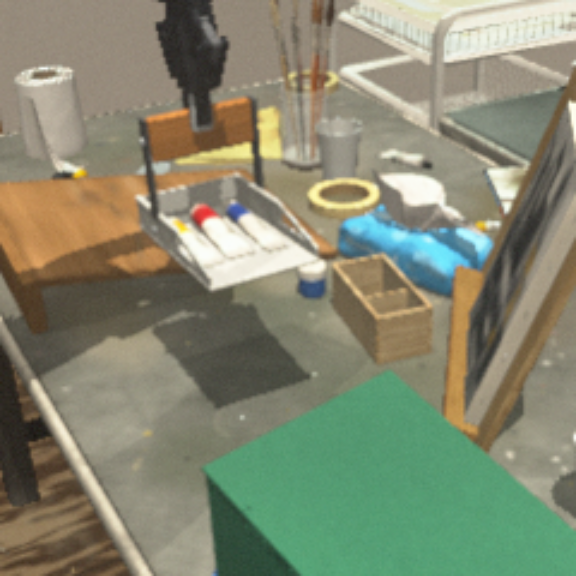

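The side view shows the tray hanging level from the grip at about (200,120), with all three tubes on it at (180,235), (215,225) and (250,220). The load is about 5 N. The box front normal is (0.209, -0.978) and the slot middle is about (451, -158).

```bash
python3 - <<'E'
from h import *
from rig import r
s=dict(r.sense()); 
M=R.from_euler('xyz',s["tcp_rot"])*R.from_euler('z',-0.21)
goto(s,(415,10.2,255),1.781)
g=np.array(s["eef_pos"])+155*M.as_matrix()[:,2]; print("after yaw:",(M.as_matrix().T@(np.array([415,10.2,255])-g)/10).round(2), "n in tool",(M.as_matrix().T@np.array([.209,-.978,0])).round(3),"up",(M.as_matrix().T@[0,0,1]).round(3))
E
```

```text
toolz [-0.036 -0.089 -0.995] grasp now [541.6 226.7 300.7] tool delta cm [ 12.42 -21.16   6.94] yaw -0.21 clock 6.075 F [-0.3 -0.1 -4.3] open 0.143
after yaw: [ 16.55 -18.11   6.94] n in tool [-0.005 -0.997  0.08 ] up [ 0.054 -0.08  -0.995]
```

Request:
apply_moves(
  deltas=[
    {"claw":1,"delta_pos":[0,0,0],"yaw":-0.05},
    {"claw":1,"delta_pos":[0,0,0],"yaw":-0.06},
    {"claw":1,"delta_pos":[0,0,0],"yaw":-0.06},
    {"claw":1,"delta_pos":[0,0,0],"yaw":-0.04},
    {"claw":1,"delta_pos":[0,0,0],"yaw":0},
  ],
)

```text
clock: 6.7
eef_pos: [546.9, 240.3, 452.8]
tcp_rot: [-3.06, -0.058, -2.936]
contact_force: [1.1, 0.1, -2.9]
opening: 0.144
grasp_force: 78.8
```

Request:
apply_moves(
  deltas=[
    {"claw":1,"delta_pos":[0.85,-0.9,0.35],"yaw":0},
    {"claw":1,"delta_pos":[1.65,-1.8,0.7],"yaw":0},
    {"claw":1,"delta_pos":[2.5,-2.7,1.05],"yaw":0},
    {"claw":1,"delta_pos":[3.3,-3.6,1.4],"yaw":0},
    {"claw":1,"delta_pos":[3.3,-3.6,1.4],"yaw":0},
    {"claw":1,"delta_pos":[2.5,-2.7,1.05],"yaw":0},
    {"claw":1,"delta_pos":[1.65,-1.8,0.7],"yaw":0},
    {"claw":1,"delta_pos":[0.85,-0.9,0.35],"yaw":0},
  ],
)

```text
clock: 7.7
eef_pos: [418.6, 23.8, 408.4]
tcp_rot: [-3.061, -0.055, -2.937]
contact_force: [0.0, -0.0, -3.4]
opening: 0.145
grasp_force: 78.8
```

```bash
cat >> h.py <<'E'
n2=np.array([.209,-.978]);l2=np.array([.978,.209]);S2=np.array([451,-158.])
def boxframe(s,L=155):
    M=R.from_euler('xyz',s["tcp_rot"]).as_matrix(); g=np.array(s["eef_pos"])+L*M[:,2]
    print("grasp u,w,z",round((g[:2]-S2)@n2-105,1),round((g[:2]-S2)@l2,1),round(g[2],1),"azerr",round(np.arctan2(M[1,1],M[0,1])-1.781,3),"F u,w,z",round(np.dot(s["contact_force"][:2],n2),1),round(np.dot(s["contact_force"][:2],l2),1),round(s["contact_force"][2],1),"tq",np.round(s["wrist_torque"],2),"open",round(s["opening"],3),"t",s["clock"])
def camtool(s,f):
    M=np.eye(4);M[:3,:3]=R.from_euler('xyz',s["tcp_rot"]).as_matrix();M[:3,3]=s["eef_pos"]
    T=M@f["T_tool_cam"]; d=dict(f); d["eye"]=T[:3,3]; d["rotation"]=R.from_matrix(T[:3,:3]).as_euler('xyz'); return d
E
python3 - <<'E'
from h import *
from rig import r
s=r.sense();boxframe(s)
f=r.grab_frame("wrist");P=pts(camtool(s,f));cv2.imwrite("pics/w2.png",f["img"])
q=P[np.isfinite(P[...,0])]
def bx(q): return np.c_[(q[:,:2]-S2)@n2-105,(q[:,:2]-S2)@l2,q[:,2]]
H,S,V=cv2.split(cv2.cvtColor(f["img"],cv2.COLOR_BGR2HSV))
g=(H>55)&(H<100)&(S>60)&np.isfinite(P[...,0]); b=bx(P[g]); b=b[b[:,2]>100]; print("green",len(b),np.percentile(b,[1,50,99],axis=0).round(1))
t=b[(b[:,2]>196)]
if len(t)>9: print("front top edge u pct",np.percentile(t[:,0],[1,5]),"w",np.percentile(t[:,1],[.5,99.5]),cv2.minAreaRect(t[:,:2].astype(np.float32)))
E
```

```text
grasp u,w,z -277.2 -2.3 254.2 azerr -0.002 F u,w,z 0.0 -0.0 -3.4 tq [ 0.19 -0.03  0.01] open 0.145 t 7.7
green 15691 [[-332.3  -85.7  105.1]
 [-105.3   -6.   200.9]
 [ -88.3   87.6  319.4]]
front top edge u pct [-334.4202193 -326.2451799] w [-17.43349808  89.12946402] ((-195.9913330078125, 2.442626953125), (278.4825439453125, 100.37400817871094), 20.868408203125)
```

View pics/w2.png

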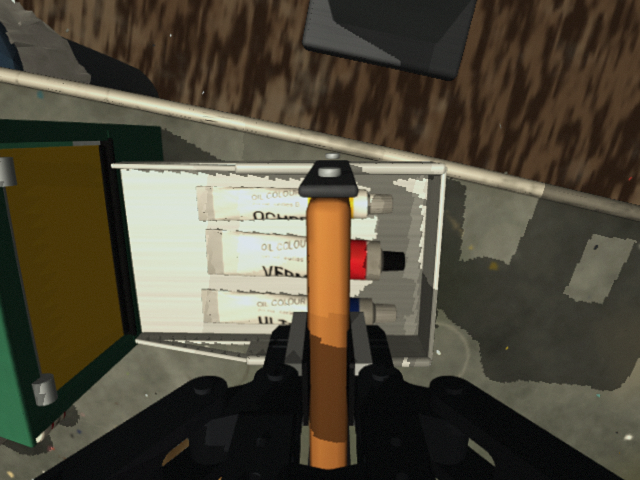

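The wrist view shows the tray pointing squarely at the slot. The lip edge is at column 125, the flap at (60,260), and all three tubes are lying on the tray. The box's measured sides (±87) and front (-105) confirm its frame. Inserting now.

Request:
apply_moves(
  deltas=[
    {"claw":1,"delta_pos":[-0.1,-1,0.08],"yaw":0},
    {"claw":1,"delta_pos":[-0.1,-2,0.16],"yaw":0},
    {"claw":1,"delta_pos":[0,-3,0.24],"yaw":0},
    {"claw":1,"delta_pos":[0,-3,0.24],"yaw":0},
    {"claw":1,"delta_pos":[0,-2,0.16],"yaw":0},
    {"claw":1,"delta_pos":[0,-1,0.08],"yaw":0},
    {"claw":1,"delta_pos":[0,0,0],"yaw":0},
    {"claw":1,"delta_pos":[0,0,0],"yaw":0},
  ],
  grip_force=80,
)

```text
clock: 8.75
eef_pos: [446.6, -91.9, 408.9]
tcp_rot: [-3.062, -0.055, -2.935]
contact_force: [0.4, -0.1, -4.2]
opening: 0.142
grasp_force: 78.8
```

```bash
python3 - <<'E'
from h import *
from rig import r
s=r.sense();boxframe(s)
E
```

```text
grasp u,w,z -158.2 1.0 254.6 azerr 0.0 F u,w,z 0.2 0.3 -4.2 tq [ 0.21 -0.01 -0.01] open 0.142 t 8.75
```

Request:
apply_moves(
  deltas=[
    {"claw":1,"delta_pos":[0.05,-0.08,-1.0],"yaw":0},
    {"claw":1,"delta_pos":[0.05,-0.08,-1.0],"yaw":0},
    {"claw":1,"delta_pos":[0.03,-0.04,-0.5],"yaw":0},
    {"claw":1,"delta_pos":[0,0,0],"yaw":0},
    {"claw":1,"delta_pos":[0,0,0],"yaw":0},
  ],
  grip_force=25,
)

```text
clock: 9.38
eef_pos: [446.1, -92.0, 433.0]
tcp_rot: [-3.063, -0.056, -2.936]
contact_force: [0.6, 1.2, -21.5]
opening: 0.141
grasp_force: 80.2
```

```bash
python3 - <<'E'
from h import *
from rig import r
s=r.sense();boxframe(s)
E
```

```text
grasp u,w,z -158.5 0.3 278.8 azerr 0.0 F u,w,z -1.0 0.9 -21.5 tq [ 1.81 -0.37  0.09] open 0.141 t 9.375
```

Request:
apply_moves(
  deltas=[
    {"claw":1,"delta_pos":[0,0,0.3],"yaw":0},
    {"claw":1,"delta_pos":[0,0,0],"yaw":0},
  ],
  grip_force=22,
)

```text
clock: 9.62
eef_pos: [446.5, -92.6, 431.2]
tcp_rot: [-3.061, -0.054, -2.936]
contact_force: [-0.6, 2.0, -13.8]
opening: 0.14
grasp_force: 78.6
```

Request:
apply_moves(
  deltas=[
    {"claw":0.8,"delta_pos":[0,0,0],"yaw":0},
    {"claw":0.8,"delta_pos":[0,0,0],"yaw":0},
  ],
  grip_force=22,
)

```text
clock: 9.88
eef_pos: [446.5, -92.7, 431.2]
tcp_rot: [-3.061, -0.054, -2.936]
contact_force: [-1.5, 2.5, -13.0]
opening: 0.144
grasp_force: 78.8
```

Request:
apply_moves(
  deltas=[
    {"claw":0.72,"delta_pos":[0,0,0],"yaw":0},
  ],
)

```text
clock: 10.0
eef_pos: [446.5, -92.7, 431.2]
tcp_rot: [-3.061, -0.054, -2.936]
contact_force: [-1.1, 1.7, -12.6]
opening: 0.146
grasp_force: 77.9
```

Request:
apply_moves(
  deltas=[
    {"claw":0.7,"delta_pos":[0,0,0],"yaw":0},
  ],
)

```text
clock: 10.12
eef_pos: [446.5, -92.8, 431.2]
tcp_rot: [-3.061, -0.054, -2.936]
contact_force: [-1.8, 1.2, -11.8]
opening: 0.154
grasp_force: 50.3
```

Request:
apply_moves(
  deltas=[
    {"claw":0.75,"delta_pos":[0,0,0],"yaw":0},
    {"claw":0.75,"delta_pos":[0,0,0],"yaw":0},
  ],
  grip_force=22,
)

```text
clock: 10.38
eef_pos: [446.5, -92.7, 431.2]
tcp_rot: [-3.061, -0.054, -2.936]
contact_force: [-1.3, 0.7, -12.5]
opening: 0.152
grasp_force: 50.2
```

The gripper is self-locking: it does not yield when pried, so I'll control the tilt by its opening. For that I want more plate between the jaws. I'll rest the tray on the sill, loosen the jaws slightly, slide them about 13 mm lower and close again.

Request:
apply_moves(
  deltas=[
    {"claw":0.75,"delta_pos":[-0.05,0.08,1.0],"yaw":0},
    {"claw":0.75,"delta_pos":[-0.11,-0.34,2.0],"yaw":0},
    {"claw":0.75,"delta_pos":[-0.11,-0.34,2.0],"yaw":0},
    {"claw":0.75,"delta_pos":[-0.05,0.08,1.0],"yaw":0},
    {"claw":0.75,"delta_pos":[0,0,0],"yaw":0},
  ],
)

```text
clock: 11.0
eef_pos: [448.8, -102.6, 371.5]
tcp_rot: [-3.061, -0.054, -2.935]
contact_force: [0.2, -0.2, -4.4]
opening: 0.151
grasp_force: 45.3
```

```bash
python3 - <<'E'
from h import *
from rig import r
s=r.sense();boxframe(s)
E
```

```text
grasp u,w,z -147.2 0.9 217.3 azerr 0.001 F u,w,z 0.2 0.1 -4.4 tq [ 0.2  -0.07  0.01] open 0.151 t 11.0
```

Request:
apply_moves(
  deltas=[
    {"claw":0.75,"delta_pos":[-0.02,0.03,0.3],"yaw":0},
    {"claw":0.75,"delta_pos":[-0.01,0.02,0.2],"yaw":0},
    {"claw":0.75,"delta_pos":[0,0,0],"yaw":0},
  ],
)

```text
clock: 11.38
eef_pos: [448.8, -101.9, 369.4]
tcp_rot: [-3.061, -0.053, -2.936]
contact_force: [-10.9, 6.7, 24.4]
opening: 0.157
grasp_force: 49.0
```

Request:
apply_moves(
  deltas=[
    {"claw":0.64,"delta_pos":[0,0,0],"yaw":0},
    {"claw":0.64,"delta_pos":[0,0,0],"yaw":0},
  ],
)

```text
clock: 11.62
eef_pos: [449.0, -102.4, 367.3]
tcp_rot: [-3.06, -0.052, -2.935]
contact_force: [0.1, 0.6, 0.6]
opening: 0.181
grasp_force: 0.3
```

Request:
apply_moves(
  deltas=[
    {"claw":0.64,"delta_pos":[-0.02,0.03,0.4],"yaw":0},
    {"claw":0.64,"delta_pos":[-0.02,0.03,0.4],"yaw":0},
  ],
)

```text
clock: 11.88
eef_pos: [448.5, -102.5, 358.2]
tcp_rot: [-3.061, -0.054, -2.936]
contact_force: [-0.2, -0.3, -0.2]
opening: 0.182
grasp_force: 0.1
```

```bash
python3 - <<'E'
from h import *
from rig import r
s=r.sense();boxframe(s)
E
```

```text
grasp u,w,z -147.4 0.8 203.9 azerr 0.0 F u,w,z 0.2 -0.2 -0.2 tq [ 0.1   0.   -0.02] open 0.182 t 11.875
```

Request:
apply_moves(
  deltas=[
    {"claw":0.64,"delta_pos":[-0.02,0.04,0.5],"yaw":0},
    {"claw":0.8,"delta_pos":[0,0,0],"yaw":0},
    {"claw":0.8,"delta_pos":[0,0,0],"yaw":0},
    {"claw":0.8,"delta_pos":[0,0,0],"yaw":0},
  ],
  grip_force=25,
)

```text
clock: 12.38
eef_pos: [448.3, -102.4, 353.3]
tcp_rot: [-3.061, -0.055, -2.936]
contact_force: [-0.2, 0.2, -4.2]
opening: 0.158
grasp_force: 26.1
```

```bash
python3 - <<'E'
from h import *
from rig import r
s=r.sense();boxframe(s);print(s["grasp_force"])
f=r.grab_frame("side");g=r.grab_frame("wrist")
cv2.imwrite("pics/m3.png",np.hstack([cv2.resize(f["img"][120:360,200:440],(400,400)),cv2.resize(g["img"],(400,300))if 0 else cv2.resize(g["img"][:, 0:480],(400,400))]))
E
```

```text
grasp u,w,z -147.5 0.4 199.1 azerr 0.0 F u,w,z -0.3 -0.1 -4.2 tq [ 0.17  0.02 -0.03] open 0.158 t 12.375
26.08816623687744
```

View pics/m3.png

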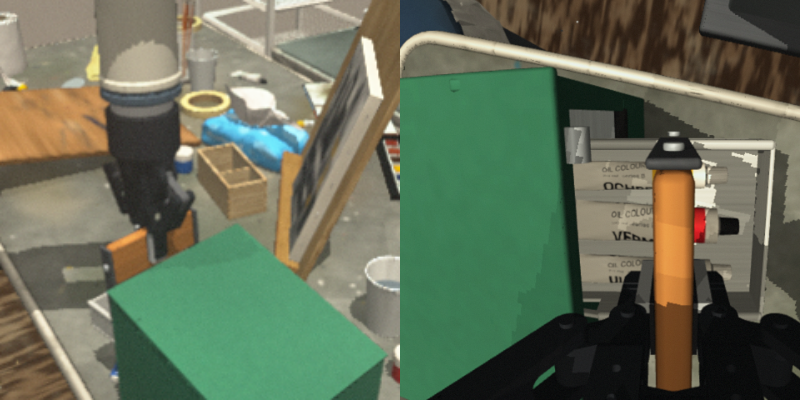

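The left half shows the gripper holding the plate just in front of the box. The right half (wrist) shows the tray inside the slot with all three tubes still on it. I now have a deeper grip at 26 N, so I'll raise the tray until its walls meet the slot's upper edge.

Request:
apply_moves(
  deltas=[
    {"claw":0.8,"delta_pos":[0.05,0.1,-1.0],"yaw":0},
    {"claw":0.8,"delta_pos":[0.1,0.1,-1.8],"yaw":0},
    {"claw":0.8,"delta_pos":[0.1,0.08,-1.8],"yaw":0},
    {"claw":0.8,"delta_pos":[0.07,0.06,-1.3],"yaw":0},
    {"claw":0.8,"delta_pos":[0.03,0,-0.5],"yaw":0},
    {"claw":0.8,"delta_pos":[0,0,0],"yaw":0},
  ],
)

```text
clock: 13.22
eef_pos: [445.6, -93.5, 415.0]
tcp_rot: [-3.065, -0.057, -2.936]
contact_force: [3.3, -0.0, -23.3]
opening: 0.16
grasp_force: 42.8
```

```bash
python3 - <<'E'
from h import *
from rig import r
s=r.sense();boxframe(s);print(s["grasp_force"])
E
```

```text
grasp u,w,z -157.3 -0.7 260.7 azerr -0.0 F u,w,z 0.7 3.2 -23.3 tq [ 1.64 -0.55  0.27] open 0.16 t 13.225
42.82313883304596
```

Request:
apply_moves(
  deltas=[
    {"claw":0.64,"delta_pos":[0,0,0],"yaw":0},
    {"claw":0.6,"delta_pos":[0.02,-0.84,-0.43],"yaw":0},
    {"claw":0.56,"delta_pos":[0.02,-0.84,-0.38],"yaw":0},
    {"claw":0.53,"delta_pos":[0,0,0],"yaw":0},
  ],
)

```text
clock: 13.72
eef_pos: [450.6, -110.6, 427.8]
tcp_rot: [-3.06, -0.052, -2.937]
contact_force: [0.3, 0.2, 0.4]
opening: 0.234
grasp_force: 0.0
```

```bash
cat >> h.py <<'E'
def plate(r):
    """tilt (deg, lip down +) of plate from wrist depth: top of plate / tray floor cloud in box frame"""
    s=r.sense(); f=r.grab_frame("wrist");P=pts(camtool(s,f));H,S,V=cv2.split(cv2.cvtColor(f["img"],cv2.COLOR_BGR2HSV))
    q=P[np.isfinite(P[...,0])]; b=np.c_[(q[:,:2]-S2)@n2-105,(q[:,:2]-S2)@l2,q[:,2]]
    # rear part of tray: rear-wall & rims behind the plate
    g=b[-105][2] if 0 else None
    M=R.from_euler('xyz',s["tcp_rot"]).as_matrix(); c=np.array(s["eef_pos"])+155*M[:,2]; gu=(c[:2]-S2)@n2-105
    k=b[(abs(b[:,1])>57.5)&(abs(b[:,1])<63)&(b[:,0]<gu-8)&(b[:,0]>gu-90)&(b[:,2]<c[2]-15)&(b[:,2]>c[2]-140)]
    if len(k)>20:
        top=[(x,np.percentile(k[(k[:,0]>=x)&(k[:,0]<x+5)][:,2],95)) for x in np.arange(gu-90,gu-8,5) if ((k[:,0]>=x)&(k[:,0]<x+5)).sum()>3]
        top=np.array(top,np.float32); v=cv2.fitLine(top,cv2.DIST_HUBER,0,.01,.01).ravel(); print("rim tilt deg",round(np.degrees(np.arctan(-v[1]/v[0])),1),"n",len(k))
    return f
E
python3 - <<'E'
from h import *
from rig import r
s=r.sense();boxframe(s);print(s["grasp_force"]); f=plate(r); cv2.imwrite("pics/w4.png",f["img"])
E
```

```text
grasp u,w,z -138.8 1.4 273.5 azerr -0.001 F u,w,z -0.1 0.3 0.4 tq [ 0.07  0.01 -0.  ] open 0.234 t 13.725
0.0
```

View pics/w4.png

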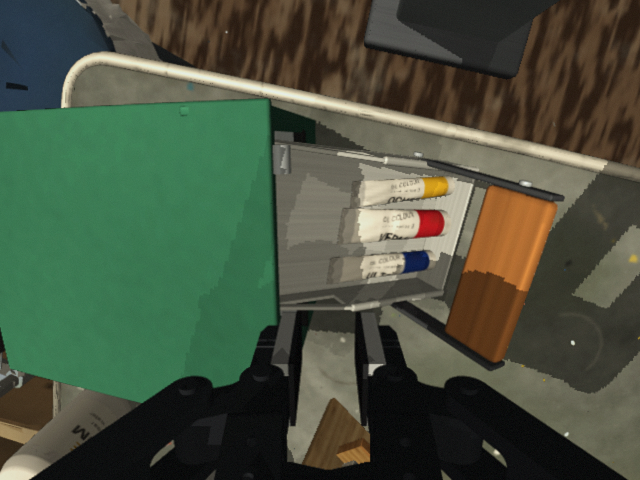

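The jaws opened enough for the tray to slip. The wrist view shows it tipping backward off the gripper, with the plate at (500,275), the lip still in the slot, and the tubes on it near (400,220). I'll hold still and let it settle.

Request:
apply_moves(
  deltas=[
    {"claw":0.53,"delta_pos":[0,0,-2],"yaw":0},
    {"claw":-1,"delta_pos":[0,0,-3],"yaw":0},
    {"claw":-1,"delta_pos":[0,0,0],"yaw":0},
    {"claw":-1,"delta_pos":[0,0,0],"yaw":0},
  ],
)

```text
clock: 14.28
eef_pos: [451.7, -105.3, 475.9]
tcp_rot: [-3.061, -0.055, -2.936]
contact_force: [-0.5, -0.2, 0.3]
opening: 0.862
grasp_force: 0.0
```

```bash
python3 - <<'E'
from h import *
from rig import r
s=r.sense();boxframe(s); f=r.grab_frame("wrist"); g=r.grab_frame("scene");np.savez("w5.npz",P=pts(camtool(s,f)),img=f["img"])
cv2.imwrite("pics/w5.png",np.hstack([cv2.resize(f["img"],(480,360)),cv2.resize(g["img"][180:380,210:388],(320,360))]))
E
```

```text
grasp u,w,z -144.0 3.2 321.6 azerr 0.0 F u,w,z 0.1 -0.5 0.3 tq [0.04 0.03 0.03] open 0.862 t 14.275
```

View pics/w5.png

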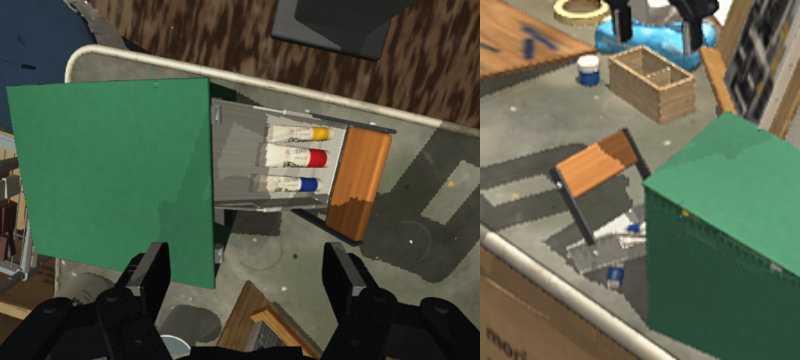

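The tray has settled. In the left half, the lip is still in the slot, the plate leans back at (360,180), and the tubes lie against the rear wall. The right half shows the rear end standing on the table near the eraser at (615,275). I'll measure the plate's pose and regrasp.

```bash
python3 - <<'E'
from h import *
from rig import r
np.set_printoptions(precision=1,suppress=True)
s=r.sense(); f=r.grab_frame("wrist"); img=f["img"];P=pts(camtool(s,f))
H,S,V=cv2.split(cv2.cvtColor(img,cv2.COLOR_BGR2HSV))
B=np.stack([(P[...,:2]-S2)@n2-105,(P[...,:2]-S2)@l2,P[...,2]],-1)
m=(H>3)&(H<22)&(S>110)&(B[...,0]<-110)&(B[...,0]>-330)&(abs(B[...,1])<75)&(B[...,2]>40)&(B[...,2]<250)
k=cv2.erode(m.astype(np.uint8),np.ones((3,3)))>0; q=B[k]
print(len(q),np.percentile(q,[1,50,99],axis=0))
# front/top facing plane: RANSAC-ish trimmed SVD
for _ in range(6):
    c=np.median(q,0);c=q.mean(0);u,sv,v=np.linalg.svd(q-c,full_matrices=False);n=v[2]*np.sign(v[2][0]);d=(q-c)@n;q=q[abs(d)<max(2*d.std(),1.5)]
print("front face n",n.round(3),"center",c,len(q),np.percentile(q,[1,99],axis=0),"tilt deg (lip up)",np.degrees(np.arcsin(n[2])))
E
```

```text
7585 [[-262.7  -43.9  114.3]
 [-240.7    6.1  134.3]
 [-219.1   61.4  146.2]]
front face n [ 0.8 -0.1  0.6] center [-238.6    7.   131.2] 6371 [[-257.4  -43.8  114.2]
 [-218.8   61.   146.2]] tilt deg (lip up) 38.719528124083276
```

Request:
apply_moves(
  deltas=[
    {"claw":-1,"delta_pos":[0,3,-0.2],"yaw":0},
    {"claw":-1,"delta_pos":[0,4,-0.3],"yaw":0},
    {"claw":-1,"delta_pos":[0,2.7,-0.2],"yaw":0},
    {"claw":-1,"delta_pos":[-0.25,0.4,5],"yaw":0},
    {"claw":-1,"delta_pos":[-0.25,0.4,5],"yaw":0},
    {"claw":-1,"delta_pos":[-0.25,0.4,5],"yaw":0},
    {"claw":-1,"delta_pos":[-0.15,0.2,2.8],"yaw":0},
    {"claw":-1,"delta_pos":[0,0,0],"yaw":0},
  ],
)

```text
clock: 15.42
eef_pos: [430.2, -10.7, 294.8]
tcp_rot: [-3.062, -0.06, -2.936]
contact_force: [-0.6, -0.8, 0.5]
opening: 0.999
grasp_force: 0.0
```

```bash
python3 - <<'E'
from h import *
from rig import r
s=r.sense();boxframe(s)
E
```

```text
grasp u,w,z -241.1 1.2 140.5 azerr 0.001 F u,w,z 0.6 -0.7 0.5 tq [ 0.05 -0.01  0.02] open 0.999 t 15.425
```

Request:
apply_moves(
  deltas=[
    {"claw":-1,"delta_pos":[-0.1,0.14,1.7],"yaw":0},
    {"claw":0.2,"delta_pos":[0,0,0],"yaw":0},
    {"claw":0.2,"delta_pos":[0,0,0],"yaw":0},
    {"claw":1,"delta_pos":[0,0,0],"yaw":0},
    {"claw":1,"delta_pos":[0,0,0],"yaw":0},
  ],
  grip_force=40,
)

```text
clock: 16.05
eef_pos: [431.7, -10.3, 280.9]
tcp_rot: [-3.061, -0.053, -2.936]
contact_force: [-3.2, 6.6, 7.6]
opening: 0.415
grasp_force: 36.5
```

```bash
python3 - <<'E'
from h import *
from rig import r
s=r.sense();boxframe(s)
E
```

```text
grasp u,w,z -241.1 3.9 126.6 azerr -0.0 F u,w,z -7.1 -1.8 7.6 tq [-0.08 -0.1  -0.01] open 0.415 t 16.05
```

Request:
apply_moves(
  deltas=[
    {"claw":1,"delta_pos":[0.05,-0.08,-0.8],"yaw":0},
    {"claw":1,"delta_pos":[0.05,-0.08,-0.8],"yaw":0},
    {"claw":1,"delta_pos":[0.05,-0.08,-0.8],"yaw":0},
    {"claw":1,"delta_pos":[0,0,0],"yaw":0},
  ],
  grip_force=40,
)

```text
clock: 16.55
eef_pos: [431.3, -11.0, 305.5]
tcp_rot: [-3.061, -0.053, -2.936]
contact_force: [-4.9, 5.2, 9.8]
opening: 0.286
grasp_force: 41.8
```

```bash
python3 - <<'E'
from h import *
from rig import r
s=r.sense();boxframe(s);print(s["grasp_force"])
E
```

```text
grasp u,w,z -240.5 3.2 151.2 azerr -0.001 F u,w,z -6.1 -3.7 9.8 tq [-0.5   0.48 -0.4 ] open 0.286 t 16.55
41.79376407992095
```

Request:
apply_moves(
  deltas=[
    {"claw":1,"delta_pos":[0.05,-0.08,-1],"yaw":0},
    {"claw":1,"delta_pos":[0.05,-0.08,-1],"yaw":0},
    {"claw":1,"delta_pos":[0.05,-0.08,-1],"yaw":0},
    {"claw":1,"delta_pos":[0.05,-0.08,-1],"yaw":0},
    {"claw":1,"delta_pos":[0.05,-0.08,-1],"yaw":0},
    {"claw":1,"delta_pos":[0,0,0],"yaw":0},
  ],
  grip_force=40,
)

```text
clock: 17.3
eef_pos: [431.4, -10.9, 354.4]
tcp_rot: [-3.062, -0.054, -2.936]
contact_force: [-0.4, 0.4, -3.3]
opening: 0.158
grasp_force: 39.2
```

```bash
python3 - <<'E'
from h import *
from rig import r
s=r.sense();boxframe(s);print(s["grasp_force"])
E
```

```text
grasp u,w,z -240.6 3.2 200.1 azerr -0.0 F u,w,z -0.5 -0.3 -3.3 tq [0.17 0.   0.03] open 0.158 t 17.3
39.17679190635681
```

The tray righted itself in the jaws and hangs freely again. Next I'll find where the lip and tubes are.

Request:
apply_moves(
  deltas=[
    {"claw":1,"delta_pos":[0.05,-0.08,-1],"yaw":0},
    {"claw":1,"delta_pos":[0.05,-0.08,-1],"yaw":0},
    {"claw":1,"delta_pos":[0.05,-0.08,-1],"yaw":0},
    {"claw":1,"delta_pos":[0,0,0],"yaw":0},
  ],
  grip_force=100,
)

```text
clock: 17.8
eef_pos: [432.0, -11.0, 385.2]
tcp_rot: [-3.061, -0.052, -2.936]
contact_force: [0.8, -1.6, -4.3]
opening: 0.145
grasp_force: 97.4
```

```bash
cat > tr.py <<'E'
from h import *
from rig import r
np.set_printoptions(precision=1,suppress=True)
def look():
    s=r.sense();boxframe(s);f=r.grab_frame("wrist");img=f["img"];P=pts(camtool(s,f))
    H,S,V=cv2.split(cv2.cvtColor(img,cv2.COLOR_BGR2HSV))
    B=np.stack([(P[...,:2]-S2)@n2-105,(P[...,:2]-S2)@l2,P[...,2]],-1)
    M=R.from_euler('xyz',s["tcp_rot"]).as_matrix(); c=np.array(s["eef_pos"])+155*M[:,2]; gu=(c[:2]-S2)@n2-105
    D=B-np.array([gu,0,c[2]])          # relative to grasp point
    reg=np.isfinite(D[...,0])&(D[...,0]<160)&(D[...,0]>-80)&(D[...,1]<72)&(D[...,1]>-72)
    t=D[reg&(D[...,2]>-5)&(D[...,2]<40)&(abs(D[...,0])<30)&(D[...,1]<-20)]; print("plate top dz",np.percentile(t[:,2],[50,95]) if len(t) else None)
    for nme,m in dict(red=((H<6)|(H>172))&(S>140),blue=(H>105)&(H<125)&(S>130),ochre=(H>20)&(H<32)&(S>140)).items():
        q=D[reg&m&(D[...,2]<-60)&(D[...,2]>-150)]
        print(nme,len(q),np.median(q,0) if len(q)>5 else None, np.percentile(q[:,0],[2,98]) if len(q)>5 else None)
    # side rims by u
    for lo in range(-60,150,30):
        q=D[reg&(abs(abs(D[...,1])-60)<4)&(D[...,0]>lo)&(D[...,0]<lo+10)&(D[...,2]<-60)]
        if len(q)>4: print("rim u",lo,"z",np.percentile(q[:,2],90).round(1),end="; ")
    print(); return f,D
if __name__=="__main__":
    f,D=look(); cv2.imwrite("pics/w6.png",f["img"])
E
python3 tr.py
```

```text
grasp u,w,z -240.3 4.0 230.9 azerr 0.0 F u,w,z 1.7 0.4 -4.3 tq [ 0.1  0.  -0. ] open 0.145 t 17.8
plate top dz [12.1 13.5]
red 1965 [ -26.3    3.6 -102.6] [-39.3 -13.3]
blue 889 [ -30.2   39.3 -107.1] [-38.9 -14.9]
ochre 14768 [139.1 -17.4 -83.4] [-23.9 140.7]
rim u -60 z -91.0; rim u -30 z -229.9; rim u 0 z -229.8; rim u 30 z -230.0; rim u 60 z -112.6; rim u 90 z -110.1; rim u 120 z -107.3;
```

All three tubes are aboard (4.3 N), about 25 mm further back than before. Tipping by jaw slip proved unreliable. With the firm 100 N grip I'll shift the tubes forward by smooth advances and brisk pull-backs inside the slot. A modest stroke goes first, reading the wrist force at the reversal.

Request:
apply_moves(
  deltas=[
    {"claw":1,"delta_pos":[0.1,1.5,-0.12],"yaw":0},
    {"claw":1,"delta_pos":[0.1,2.5,-0.2],"yaw":0},
    {"claw":1,"delta_pos":[0.1,1,-0.08],"yaw":0},
    {"claw":1,"delta_pos":[0,-2,0.16],"yaw":0},
    {"claw":1,"delta_pos":[0,-3.5,0.28],"yaw":0},
    {"claw":1,"delta_pos":[0,-4.5,0.36],"yaw":0},
    {"claw":1,"delta_pos":[0,-4,0.32],"yaw":0},
    {"claw":1,"delta_pos":[0,2,-0.16],"yaw":0},
  ],
  grip_force=100,
)

```text
clock: 18.85
eef_pos: [443.7, -82.9, 384.3]
tcp_rot: [-3.06, -0.054, -2.94]
contact_force: [1.1, 0.4, -3.6]
opening: 0.149
grasp_force: 99.3
```

Request:
apply_moves(
  deltas=[
    {"claw":1,"delta_pos":[0,3,-0.24],"yaw":0},
  ],
)

```text
clock: 18.98
eef_pos: [436.9, -51.2, 384.0]
tcp_rot: [-3.061, -0.055, -2.938]
contact_force: [0.8, 0.2, -3.5]
opening: 0.147
grasp_force: 99.3
```

Request:
apply_moves(
  deltas=[
    {"claw":1,"delta_pos":[0,1.5,-0.12],"yaw":0},
    {"claw":1,"delta_pos":[0,0,0],"yaw":0},
  ],
)

```text
clock: 19.23
eef_pos: [433.7, -35.3, 384.3]
tcp_rot: [-3.061, -0.055, -2.933]
contact_force: [-0.6, -0.6, -3.5]
opening: 0.146
grasp_force: 99.3
```

```bash
python3 tr.py
```

```text
grasp u,w,z -216.1 0.3 230.0 azerr 0.002 F u,w,z 0.5 -0.7 -3.5 tq [ 0.2  0.1 -0. ] open 0.146 t 19.225
plate top dz [12.2 13.5]
red 1132 [ -13.    -1.2 -100.5] [-20.7  -5.5]
blue 109 [ -16.8   32.2 -107.5] [-19.8   8.6]
ochre 4363 [132.8  -5.5 -91.2] [-14.8 152.9]
rim u -60 z -90.9; rim u -30 z -229.2; rim u 0 z -229.0; rim u 30 z -228.9; rim u 60 z -84.8; rim u 90 z -89.7; rim u 120 z -71.0;
```

The stroke shifted the tubes about 15–20 mm toward the lip with negligible wrist force. I'll do stronger strokes, keeping the lip inside the slot.

Request:
apply_moves(
  deltas=[
    {"claw":1,"delta_pos":[0,1.5,-0.12],"yaw":0},
    {"claw":1,"delta_pos":[0,-2.5,0.2],"yaw":0},
    {"claw":1,"delta_pos":[0,-5.5,0.44],"yaw":0},
    {"claw":1,"delta_pos":[0,6,-0.48],"yaw":0},
    {"claw":1,"delta_pos":[0,2,-0.16],"yaw":0},
    {"claw":1,"delta_pos":[0,0,0],"yaw":0},
  ],
  grip_force=110,
)

```text
clock: 20.02
eef_pos: [430.5, -20.8, 384.3]
tcp_rot: [-3.061, -0.054, -2.935]
contact_force: [-0.0, 0.3, -3.2]
opening: 0.149
grasp_force: 109.4
```

```bash
python3 tr.py
```

```text
grasp u,w,z -231.1 0.2 230.1 azerr 0.001 F u,w,z -0.3 0.0 -3.2 tq [ 0.3  0.  -0. ] open 0.149 t 20.025
plate top dz [12.2 13.5]
red 1906 [ 48.2  -1.6 -96.4] [35.2 61.3]
blue 1124 [  51.1   35.9 -100.8] [36.7 62.3]
ochre 11500 [134.6 -21.1 -85.4] [ 40.2 142.7]
rim u -60 z -90.8; rim u -30 z -228.8; rim u 0 z -228.9; rim u 30 z -228.8; rim u 60 z -84.5; rim u 90 z -89.6; rim u 120 z -99.9;
```

One stroke moved them about 60 mm, so their front ends are now at the lip. Next is a deeper stroke that ends with a pull-back well inside the box, so they drop in.

Request:
apply_moves(
  deltas=[
    {"claw":1,"delta_pos":[0,-2,0.16],"yaw":0},
    {"claw":1,"delta_pos":[0,-3.5,0.28],"yaw":0},
    {"claw":1,"delta_pos":[0,-4.5,0.36],"yaw":0},
    {"claw":1,"delta_pos":[0,6,-0.48],"yaw":0},
    {"claw":1,"delta_pos":[0,1.5,-0.12],"yaw":0},
    {"claw":1,"delta_pos":[0,0,0],"yaw":0},
  ],
  grip_force=110,
)

```text
clock: 20.82
eef_pos: [436.0, -45.2, 384.5]
tcp_rot: [-3.061, -0.054, -2.933]
contact_force: [-0.5, 0.2, -3.6]
opening: 0.141
grasp_force: 109.8
```

```bash
python3 tr.py
```

```text
grasp u,w,z -205.9 0.5 230.2 azerr 0.003 F u,w,z -0.3 -0.4 -3.6 tq [ 0.4  0.1 -0. ] open 0.141 t 20.825
plate top dz [12.1 13.5]
red 272 [116.3  -8.2 -76.5] [108.8 126.7]
blue 205 [121.2  33.1 -83.4] [115.4 129.7]
ochre 52 [118.4 -39.3 -77.9] [112.8 128.6]
rim u -60 z -90.6; rim u -30 z -228.9; rim u 0 z -229.3; rim u 30 z -229.3; rim u 60 z -85.3; rim u 90 z -90.5; rim u 120 z -108.5;
```

Request:
apply_moves(
  deltas=[
    {"claw":1,"delta_pos":[0,0,0],"yaw":0},
    {"claw":1,"delta_pos":[0,0,0],"yaw":0},
    {"claw":1,"delta_pos":[0,0,0],"yaw":0},
  ],
)

```text
clock: 21.25
eef_pos: [436.0, -46.1, 384.4]
tcp_rot: [-3.061, -0.054, -2.936]
contact_force: [-0.1, 0.3, -3.2]
opening: 0.147
grasp_force: 109.8
```

```bash
python3 tr.py
```

```text
grasp u,w,z -205.1 0.3 230.1 azerr 0.0 F u,w,z -0.4 -0.1 -3.2 tq [0.3 0.  0.1] open 0.147 t 21.25
plate top dz [12.2 13.5]
red 2 None None
blue 0 None None
ochre 0 None None
rim u -60 z -90.6; rim u -30 z -228.9; rim u 0 z -229.1; rim u 30 z -229.1; rim u 60 z -85.1; rim u 90 z -90.0; rim u 120 z -95.3;
```

The colour bands have disappeared past the lip, but the load is still 3.2 N, so the tails may be leaning on it. I'll push forward gently to topple them inward.

Request:
apply_moves(
  deltas=[
    {"claw":1,"delta_pos":[0,-2,0.16],"yaw":0},
    {"claw":1,"delta_pos":[0,-3,0.24],"yaw":0},
    {"claw":1,"delta_pos":[0,-2,0.16],"yaw":0},
    {"claw":1,"delta_pos":[0,0,0],"yaw":0},
    {"claw":1,"delta_pos":[0,0,0],"yaw":0},
  ],
)

```text
clock: 21.92
eef_pos: [450.1, -114.4, 384.3]
tcp_rot: [-3.062, -0.055, -2.936]
contact_force: [-0.7, 0.2, -2.8]
opening: 0.145
grasp_force: 109.9
```

```bash
python3 - <<'E'
from tr import *
look()
import time
a=[r.sense() for _ in range(3)]
E
```

```text
grasp u,w,z -135.4 -0.3 230.0 azerr -0.0 F u,w,z -0.3 -0.6 -2.8 tq [ 0.3 -0.  -0. ] open 0.145 t 21.925
plate top dz [12.1 13.5]
red 0 None None
blue 0 None None
ochre 0 None None
rim u -60 z -91.0; rim u -30 z -229.0; rim u 0 z -215.7; rim u 30 z -143.1;
```

Request:
apply_moves(
  deltas=[
    {"claw":1,"delta_pos":[0,6,-0.48],"yaw":0},
    {"claw":1,"delta_pos":[0,2,-0.16],"yaw":0},
    {"claw":1,"delta_pos":[0,0,0],"yaw":0},
    {"claw":1,"delta_pos":[0,0,0],"yaw":0},
  ],
)

```text
clock: 22.48
eef_pos: [434.0, -36.1, 384.6]
tcp_rot: [-3.061, -0.054, -2.935]
contact_force: [0.6, 0.0, -2.6]
opening: 0.145
grasp_force: 109.9
```

Request:
apply_moves(
  deltas=[
    {"claw":1,"delta_pos":[0,3,-0.24],"yaw":0},
    {"claw":1,"delta_pos":[0,4,-0.32],"yaw":0},
    {"claw":1,"delta_pos":[0,2,-0.16],"yaw":0},
    {"claw":1,"delta_pos":[0,0,0],"yaw":0},
    {"claw":1,"delta_pos":[0,0,0],"yaw":0},
    {"claw":1,"delta_pos":[0,0,0],"yaw":0},
  ],
)

```text
clock: 23.22
eef_pos: [415.7, 51.4, 384.3]
tcp_rot: [-3.061, -0.054, -2.937]
contact_force: [-0.7, 0.1, -1.7]
opening: 0.143
grasp_force: 110.0
```

```bash
python3 - <<'E'
from tr import *
f,D=look(); cv2.imwrite("pics/w7.png",f["img"])
s=r.sense(); P=pts(camtool(s,f)); H,S,V=cv2.split(cv2.cvtColor(f["img"],cv2.COLOR_BGR2HSV))
B=np.stack([(P[...,:2]-S2)@n2-105,(P[...,:2]-S2)@l2,P[...,2]],-1)
q=B[(H>15)&(H<38)&(S>120)&(B[...,0]>-112)&(B[...,0]<-20)&(abs(B[...,1])<75)&(B[...,2]>80)]
print("flap",len(q)); 
if len(q)>30:
    print(np.percentile(q,[2,50,98],axis=0)); v=np.polyfit(q[:,2],q[:,0],1); print("flap angle",np.arctan(-v[0]))
E
```

```text
grasp u,w,z -304.8 0.8 230.1 azerr -0.001 F u,w,z -0.3 -0.7 -1.7 tq [ 0.1 -0.   0. ] open 0.143 t 23.225
plate top dz [12.2 13.5]
red 0 None None
blue 0 None None
ochre 0 None None
rim u -60 z -90.5; rim u -30 z -229.1; rim u 0 z -228.7; rim u 30 z -229.4; rim u 60 z -85.7; rim u 90 z -89.6; rim u 120 z -95.8; 
flap 12847
[[-103.7  -68.    95.2]
 [-102.5   10.4  121. ]
 [-101.3   71.   153.7]]
flap angle -0.001765422823466945
```

View pics/w7.png

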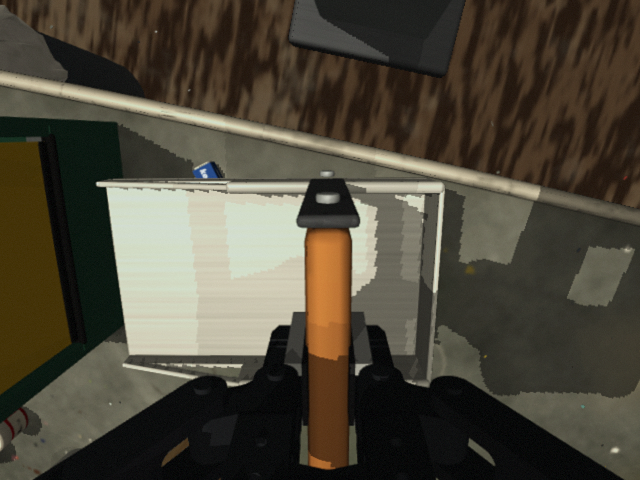

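The tray is empty and carries only its own 1.7 N. The flap at the left hangs shut (measured 0.00 rad), and the eraser is at (205,170). I'll carry the tray back to its clear place and set it down.

```bash
python3 - <<'E'
from h import *
from rig import r
goto(r.sense(),(500,190,160),1.781)
E
```

```text
toolz [-0.037 -0.09  -0.995] grasp now [410.   37.6 230.1] tool delta cm [-12.28  13.56   5.27] yaw -0.001 clock 23.275 F [ 0.3 -1.4 -2. ] open 0.145
```

Request:
apply_moves(
  deltas=[
    {"claw":1,"delta_pos":[-1.2,1.3,0.3],"yaw":0},
    {"claw":1,"delta_pos":[-2.4,2.7,0.6],"yaw":0},
    {"claw":1,"delta_pos":[-3,3.3,1],"yaw":0},
    {"claw":1,"delta_pos":[-3,3.3,1.4],"yaw":0},
    {"claw":1,"delta_pos":[-2,2.2,1.2],"yaw":0},
    {"claw":1,"delta_pos":[-0.7,0.8,0.8],"yaw":0},
    {"claw":1,"delta_pos":[0,0,0],"yaw":0},
  ],
)

```text
clock: 24.15
eef_pos: [505.2, 205.5, 313.0]
tcp_rot: [-3.061, -0.056, -2.935]
contact_force: [-0.7, 0.2, -1.8]
opening: 0.144
grasp_force: 109.9
```

Request:
apply_moves(
  deltas=[
    {"claw":1,"delta_pos":[-0.1,0.15,1.5],"yaw":0},
    {"claw":1,"delta_pos":[-0.1,0.12,1.2],"yaw":0},
    {"claw":1,"delta_pos":[0,0.02,0.3],"yaw":0},
    {"claw":1,"delta_pos":[0,0,0],"yaw":0},
  ],
)

```text
clock: 24.65
eef_pos: [505.5, 205.4, 283.6]
tcp_rot: [-3.061, -0.055, -2.936]
contact_force: [0.2, 0.1, -2.2]
opening: 0.149
grasp_force: 110.1
```

```bash
python3 - <<'E'
from h import *
from rig import r
goto(r.sense(),(500,190,126),1.781)
E
```

```text
toolz [-0.037 -0.09  -0.995] grasp now [499.8 191.5 129.4] tool delta cm [-0.01 -0.12  0.35] yaw -0.0 clock 24.65 F [ 0.2  0.1 -2.2] open 0.149
```

Request:
apply_moves(
  deltas=[
    {"claw":1,"delta_pos":[0,0,0.35],"yaw":0},
    {"claw":0.6,"delta_pos":[0,0,0],"yaw":0},
    {"claw":0.5,"delta_pos":[0,0,0],"yaw":0},
    {"claw":0.3,"delta_pos":[0,0,0],"yaw":0},
    {"claw":-1,"delta_pos":[0,0,0],"yaw":0},
    {"claw":-1,"delta_pos":[0,0,0],"yaw":0},
    {"claw":-1,"delta_pos":[0,0,0],"yaw":0},
  ],
)

```text
clock: 25.52
eef_pos: [505.5, 205.4, 280.3]
tcp_rot: [-3.061, -0.054, -2.936]
contact_force: [-0.2, 0.7, 0.3]
opening: 0.961
grasp_force: 0.0
```

Request:
apply_moves(
  deltas=[
    {"claw":-1,"delta_pos":[0,-0.2,-2],"yaw":0},
    {"claw":-1,"delta_pos":[0.2,-0.3,-4],"yaw":0},
    {"claw":-1,"delta_pos":[0.2,-0.3,-5],"yaw":0},
    {"claw":-1,"delta_pos":[0.2,-0.3,-5],"yaw":0},
    {"claw":-1,"delta_pos":[0.2,-0.3,-3],"yaw":0},
    {"claw":-1,"delta_pos":[0,0,0],"yaw":0},
  ],
)

```text
clock: 26.28
eef_pos: [507.9, 207.4, 473.5]
tcp_rot: [-3.062, -0.05, -2.936]
contact_force: [-0.8, 1.2, -0.2]
opening: 1.001
grasp_force: 0.0
```

```bash
python3 - <<'E'
from tr import *
s=r.sense(); print(np.round(s["eef_pos"],0),s["clock"],s["opening"])
f=r.grab_frame("wrist");P=pts(camtool(s,f))
m=np.isfinite(P[...,0])
q=P[m&(abs(P[...,0]-510)<40)&(abs(P[...,1]-100)<110)&(P[...,2]<12)&(P[...,2]>-5)]
# plate top and tray floor in front of the plate
print(len(q),np.percentile(q[:,2],[5,50,95]))
t=P[m&(P[...,2]>100)&(P[...,2]<160)&(abs(P[...,0]-500)<80)&(abs(P[...,1]-190)<60)]; print("plate",len(t),np.percentile(t,[2,50,98],axis=0))
g=r.grab_frame("scene");Q=pts(g);H,S,V=cv2.split(cv2.cvtColor(g["img"],cv2.COLOR_BGR2HSV))
o=(H>3)&(H<22)&(S>110)&(abs(Q[...,0]-500)<90)&(abs(Q[...,1]-190)<60)&(Q[...,2]>80)&(Q[...,2]<150)
k=Q[o];c=k.mean(0)
for _ in range(4):
    c=k.mean(0);v=np.linalg.svd(k-c,full_matrices=False)[2];d=(k-c)@v[2];k=k[abs(d)<max(2*d.std(),1)]
print("plate face normal",v[2].round(3),"z range",np.percentile(k[:,2],[1,99]))
f0=np.load("scene0.npz");P0=pts(f0)
for X,I in((P0,f0["img"]),(Q,g["img"])):
    H,S,V=cv2.split(cv2.cvtColor(I,cv2.COLOR_BGR2HSV)); e=X[(H>100)&(H<125)&(S>100)&(abs(X[...,0]-390)<60)&(abs(X[...,1]+90)<60)&(X[...,2]>3)&(X[...,2]<25)]; print("eraser",len(e),np.median(e,0) if len(e) else 0)
E
```

```text
[508. 207. 474.] 26.275 1.000805097486737
13396 [-0.8  3.5  5.3]
plate 3097 [[448.4 174.8 111.1]
 [503.  190.  134.6]
 [565.3 208.3 136.4]]
plate face normal [-0.2  1.  -0. ] z range [ 91.1 136.5]
eraser 32 [399.1 -92.4  10.5]
eraser 42 [397.5 -85.6  10.4]
```

```bash
python3 -c "
from rig import r
print(r.sign_off())"
```

```text
the job is handed in; nothing more can be done
None
```

I handed the job in at about 26 s, with no verdict returned. The tray is empty and flat on the table, and the flap is shut. The tubes went past the lip inside the box but could not be seen there. They were shaken off by quick pull-backs, not tipped, because the interface has no tilt command. Two other risks are that the tray slipped from the gripper once (I regrasped it with no tube lost), and that an early reach test put joint 3 at 0.058 rad and joint 5 at 2.691 rad, just past their limits.

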